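Vent the bench pressure pot and release its lid clamp

TASK

Make the pressure pot safe to open: unscrew the little knurled lock nut on its vent valve all the way up to its stop (anticlockwise seen from above), then press the freed valve pin right down, hold it there for about a second to vent, and let it spring back. Only then swing the lid's wire bail up until it stands upright or past it, let go, and leave the bottle, cup and rubber bung where they are.

Things in the scene. Friction and masses are not known exactly. Their poses are not given: they have to be found in the camera images.
- pot: Fixed round stainless pressure pot, 236 mm across the lid; the lid's flat top is 110 mm above the origin. Origin at the centre of its underside on the table, z up. In the pot's own frame the valve axis stands on the lid at x 0, y +65 mm, and the bail's hinge line runs along y through x +45 mm, y -50 mm, 138 mm up. A short outlet pipe sticks out low on the +x side.
- nut_center (a point): Centre of the brass knurled lock nut: upright cylinder 14 mm in diameter, 12 mm high, round the valve pin, about 52 mm above the lid when tight. Under it is a plain steel stem 10 mm in diameter, 36 mm long, standing on a brass foot 26 mm wide and 10 mm high. The nut can be gripped from above with the fingers straddling the stem, at any yaw. Turns with the nut.
- nut (a joint): Rotation of the nut in rad: 0 = tight on the stem (pin locked up), 2.8 = stop, fully backed off. Grows anticlockwise seen from above. Coarse thread: the nut climbs the pin 2.2 mm per rad, so whatever turns it must rise with it. Friction only (0.03 N m), it stays where it is left. It starts at 0 to 0.25.
- pin_top (a point): Top face of the upright valve pin, a brass rod 6 mm thick with an 8 mm wide head, on the valve axis; it reaches 17 mm above the top of the tight nut (11 mm above the fully backed-off one). The nut rides down with the pin.
- pin (a joint): How far the pin is pressed down, in m: 0 = up, 0.0045 = fully down. A spring pushes it back: about 4 N at the start, 6.3 N fully down. The nut must be backed off for it to go down: the tight nut rests on the stem and blocks it.
- bail_bar (a point): Middle of the bail's round cross bar, 12 mm thick and 80 mm long, along the pot's y axis. Lying down it is 28 mm above the lid at pot x -35 mm, y -50 mm, the hinge being 80 mm away towards pot +x. The bail is a U of wire, two side arms 9 mm thick, 71 mm clear between them, open above and below; the bar can be pinched from above across it, with one finger inside the U, and turns freely between the fingers.
- bail_hinge (a point): Centre of the bail's hinge line, fixed to the pot; the bar goes round it at 80 mm radius, from the pot's -x side upward and over towards +x.
- bail (a joint): Angle of the bail in rad: 0 = lying down over the lid, 1.57 = upright, 1.9 = stop, leaning past upright. Friction (about 2 N at the bar) keeps it where it is left.
- bottle: Loose bystander: amber glass bottle, 60 mm across, 120 mm high, standing beside the pot. Origin at the centre of its underside.
- cup: Loose bystander: steel cup, 72 mm across, 75 mm high. Origin at the centre of its underside.
- bung: Loose bystander: black rubber bung, 48 mm across, 30 mm high. Origin at the centre of its underside.

How it is judged:
By the outcome, as a careful person would: the job done as asked, in the order asked, and still so for the second after the job is handed in, with the robot touching nothing.
It also fails if it takes over 72 s, if anything falls off the work surface, if the arm or the gripper's body presses on something with over 40 N, if the wrist force passes 120 N, or if a joint passes its speed limit or range.

ROBOT

A 7-joint arm with a two-finger parallel gripper is mounted at the origin on the work surface. World frame = base frame: x ahead of the robot, y to its left, z up, the work surface at z = 0. Lengths are in m, angles in rad, forces in N, time in s.
With the tool pointing down it reaches from about 0.35 to 0.9 m from the base axis. Payload 8.1 kg.
Tool frame: the origin (TCP) lies where the fingers leave the gripper's body, on its centre line; the fingertips stand 66 mm ahead of it and the grasp point (between the pads) lies 47 mm ahead of it; z points along the fingers, y is the line along which they close (so a half turn about z gives the same grasp; the last joint's range is limited). The gripper opens to 92 mm and grips with 3 to 60 N. Pads are 19 mm wide; open, the fingers measure 130 mm over their backs; the gripper's body (75 mm by 190 mm) begins 47 mm behind the grasp point.
Start: joints at [-1.295, 0.434, 0.025, 1.573, -0.012, 1.134, -0.075], TCP at [0.231, 0.581, 0.292] pointing down, gripper open.
Joint ranges: [-2.62, 2.62], [-0.44, 2.09], [-1.27, 1.32], [0.08, 2.57], [-1.32, 4.46], [0.12, 2], [-2.74, 2.74]. Speed limits (rad/s): [2.22, 2.22, 3.01, 3.01, 3.14, 3.14, 3.14].

INTERFACE

Orientations are given as a unit quaternion [x, y, z, w].
In Python, from bench import r gives the robot as it stands. The module is installed in compiled form; this text tells all that it offers.
- The arm moves only by the shell command python3 -m jog 'ROWS' [FORCE]. ROWS is JSON, a list of rows, each a list of 3 entries, a list of its own where there are three numbers: the opening in per cent of the stroke, from 0 (shut) to 100 (fully open), then the shift along the tool's x, y, z in mm, then the turn about the tool's z in degrees. In form: [[grip, [tx, ty, tz], roll], ...]. A call has 1 to 10 rows; each row is the pose to reach, as a shift and turn from the pose commanded when the call began, along the tool's axes at that moment; what a row does not reach only later rows make up. A row lasts 1/8 s, in which the tool goes at most 62.5 mm and 10.7 degrees, less where a joint would pass 70% of its speed; a pose out of reach is approached as far as the arm can. A call with a gripper value outside its range is refused whole. The fingers move at their own pace and stop on an object; FORCE is the grip in N (left out, the last holds). Time passes only in rows, so rows that repeat a pose let the fingers close. It gives the time, the measured TCP pose, the force, the opening and the grip force at its end, in the units of the state.
- r.get_obs(): the state, without advancing time (a new reading comes with each control period).
- r.snapshot(name): name is "scene" or "top" or "wrist"; returns (picture, depth): 384x512x3 uint8, red, green, blue; 384x512 float32, m along the optical axis (not along the pixel's ray), 0 where there is no reading.
- r.camera_params(name): a dict with "K" (3x3 intrinsics, pixels), "rvec" (rotation vector, rad) and "tvec" (3), from world to camera coordinates, as OpenCV has them. Camera axes: x right, y down, z forward; pixel columns grow to the right and rows downward; lengths in m; the calibration is good to about 2 mm. A picture is of the moment at which its call begins: read the wrist's pose just before it. camera_params takes no time and is no camera call; for the wrist camera it gives the pose at the moment of the call.
- r.close_job(): hands the job in; it is judged then, once.
The state is a dict: "time_s": time; "joints": joint angles; "joint_vel": joint speeds; "joint_torque": joint torques, N m; "tool_pos": TCP position; "tool_rot": TCP orientation; "force": force on the tool from outside, world axes, zero at the start; "wrist_torque": the same for the moment, N m; "width": finger opening in m; "grip_force": force on a finger pad.
Only numpy, scipy, OpenCV 4.12 (cv2) and the standard library are available. Lean on these libraries where they do the work, as an engineer would, in place of code of your own. Each camera call takes 0.05 s, during which the arm holds its last target. There are 200 camera calls.

## Working session

There is one attempt and no reset: what is moved stays moved. The work goes in short steps, Python scripts to look and compute and a shell command to move; the robot and the scene stay as the last step left them, time stands still between calls to the robot, and variables do not carry over. Pictures are saved under pics/ and viewed, at most 10 in all, crops included, and the job is handed in when it is done.

```bash
mkdir -p pics; cat > h.py <<'E'
import numpy as np, cv2
from bench import r
def cam(n):
    c=r.camera_params(n); R=cv2.Rodrigues(np.array(c["rvec"],float))[0]; return np.array(c["K"]),R,np.array(c["tvec"],float).ravel()
def back(c,u,v,d):
    K,R,t=c; p=np.linalg.inv(K)@np.array([u,v,1.])*d; return R.T@(p-t)
def plane(c,u,v,z):
    K,R,t=c; o=-R.T@t; d=R.T@np.linalg.inv(K)@np.array([u,v,1.]); return o+d*(z-o[2])/d[2]
def cloud(c,D):
    K,R,t=c; v,u=np.indices(D.shape); p=np.stack([u,v,np.ones_like(u)],-1)@np.linalg.inv(K).T*D[...,None]; return (p-t)@R
E
python3 - <<'E'
from h import *
o=r.get_obs(); print(o)
for n in("scene","top"):
    c=cam(n); im,D=r.snapshot(n); np.savez(n,im=im,D=D,K=c[0],R=c[1],t=c[2]); cv2.imwrite(f"pics/{n}0.png",im[...,::-1]); print(n,-c[1].T@c[2])
E
```

```text
{'time_s': 0.0, 'joints': array([-1.29457334,  0.43526028,  0.02494447,  1.57410026, -0.01159903,
        1.13398387, -0.07510704]), 'joint_vel': array([-8.01585377e-04,  1.84240598e-03, -4.82737167e-05,  1.23273296e-04,
       -1.33281232e-03, -6.28098074e-04, -2.15001678e-04]), 'joint_torque': array([-1.05462186e-03, -6.67864251e+01,  9.84246768e-01, -3.14471734e+01,
       -6.06815284e-02,  4.24493209e-02,  1.44230276e-04]), 'tool_pos': array([0.23102142, 0.58029761, 0.29142016]), 'tool_rot': array([ 1.88305741e-01,  9.82110127e-01, -7.99038584e-04, -8.42788758e-05]), 'force': array([ 0.34529994, -0.08432865, -0.07096833]), 'wrist_torque': array([-0.0023921 ,  0.0407782 ,  0.01702828]), 'grip_force': 0.0, 'width': 0.09197442664153431}
scene [ 1.08849535 -0.26401311  0.56436926]
top [0.46361133 0.05461641 0.86713915]
```

View pics/top0.png

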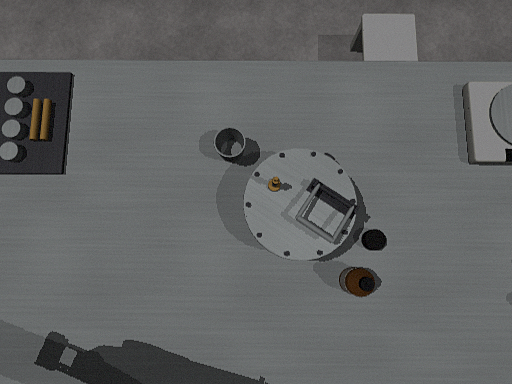

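View pics/scene0.png

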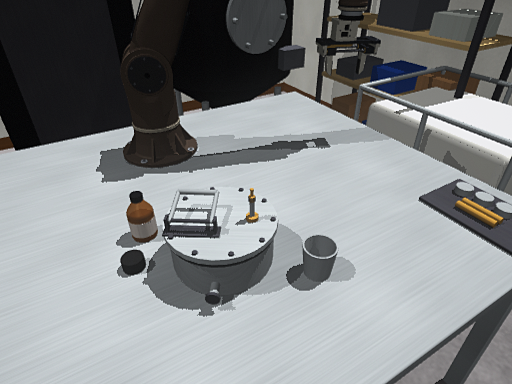

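The top view shows the lid centred near (304,204), the valve at (275,184), and the bail with its hinge line near (335,197) and its bar near (315,229). The cup is at (230,143), the bung at (374,240) and the bottle at (358,281). The scene view agrees, with the outlet pipe at (213,293).

```bash
python3 - <<'E'
from h import *
res={}
for n in("top","scene"):
    f=np.load(n+".npz"); c=(f["K"],f["R"],f["t"]); P=cloud(c,f["D"]); hsv=cv2.cvtColor(f["im"],cv2.COLOR_RGB2HSV)
    ok=f["D"]>0
    roi=ok&(np.hypot(P[...,0]-.47,P[...,1]-.05)<.3)
    lid=roi&(abs(P[...,2]-.11)<.006)
    m=lid.astype(np.uint8); k=max(cv2.findContours(m,0,2)[0],key=cv2.contourArea)
    if n=="top":
        h=cv2.convexHull(k)[:,0]; pts=np.array([plane(c,u,v,.11)[:2] for u,v in h],np.float32)
        print("lid circle",cv2.minEnclosingCircle(pts)); e=cv2.fitEllipse(h); print(e,plane(c,*e[0],.11))
    print(n,"lid z",np.median(P[lid][:,2]))
    C=np.array(cv2.minEnclosingCircle(pts)[0])
    near=np.hypot(P[...,0]-C[0],P[...,1]-C[1])<.11
    br=ok&near&(hsv[...,0]>8)&(hsv[...,0]<25)&(hsv[...,1]>120)&(hsv[...,2]>60)
    q=P[br]; print("brass",len(q),q.min(0),q.max(0)); 
    for a,b in((.15,.167),(.167,.19),(.11,.125)):
        s=q[(q[:,2]>a)&(q[:,2]<b)]; print(a,len(s),np.median(s,0) if len(s) else "")
    bl=ok&near&(P[...,2]>.128)&(P[...,2]<.15)&~br
    q=P[bl]; va=np.median(P[br],0)[:2]
    q=q[np.hypot(q[:,0]-va[0],q[:,1]-va[1])>.03]
    print("bail",len(q),cv2.minAreaRect(q[:,:2].astype(np.float32)),cv2.boxPoints(cv2.minAreaRect(q[:,:2].astype(np.float32))).round(4).tolist())
    for nm,lo,hi in(("ob",.02,.15),):
        m=(roi&(P[...,2]>lo)&(np.hypot(P[...,0]-C[0],P[...,1]-C[1])>.125)).astype(np.uint8)
        nn,lab,st,ce=cv2.connectedComponentsWithStats(m)
        for i in range(1,nn):
            if st[i,4]>30: s=P[lab==i]; print(" obj",st[i,4],s.min(0).round(3),s.max(0).round(3))
E
```

```text
lid circle ((0.5684184432029724, -0.043704546988010406), 0.11764011532068253)
((299.6966552734375, 204.36529541015625), (111.5523910522461, 113.95984649658203), 122.66676330566406) [ 0.56555281 -0.04387361  0.11      ]
top lid z 0.11044124466850147
brass 103 [ 0.59329536 -0.00154133  0.10762613] [0.61500617 0.02217283 0.18697256]
0.15 2 [0.60218985 0.0144224  0.16663385]
0.167 31 [0.6031875  0.01064924 0.16963104]
0.11 69 [0.60011412 0.01383064 0.12028534]
bail 463 ((0.5461845993995667, -0.08838606625795364), (0.09881223738193512, 0.09219908714294434), 55.63980484008789) [[0.48019999265670776, -0.10320000350475311], [0.5564000010490417, -0.15520000457763672], [0.6121000051498413, -0.07360000163316727], [0.5360000133514404, -0.02160000056028366]]
 obj 557 [0.675 0.071 0.02 ] [0.745 0.14  0.079]
 obj 375 [ 0.474 -0.245  0.021] [ 0.521 -0.198  0.035]
 obj 815 [ 0.379 -0.201  0.021] [ 0.437 -0.142  0.124]
scene lid z 0.11012740555688931
brass 105 [ 0.59505715 -0.00250225  0.11192644] [0.61850303 0.0220168  0.18607213]
0.15 4 [0.60850093 0.00602883 0.16681384]
0.167 29 [0.60758744 0.00850817 0.17027103]
0.11 72 [0.61077881 0.00508273 0.11937112]
bail 490 ((0.5522102117538452, -0.09143389016389847), (0.09862608462572098, 0.08546171337366104), 56.45067596435547) [[0.489300012588501, -0.10890000313520432], [0.5605999827384949, -0.15610000491142273], [0.6151000261306763, -0.07400000095367432], [0.5439000129699707, -0.02669999934732914]]
 obj 1011 [ 0.395 -0.203  0.02 ] [ 0.441 -0.144  0.122]
 obj 1224 [0.676 0.07  0.02 ] [0.748 0.143 0.077]
 obj 364 [ 0.477 -0.246  0.02 ] [ 0.524 -0.199  0.032]
 obj 200 [ 0.671 -0.135  0.021] [ 0.697 -0.105  0.051]
```

Pot centre is (0.567,-0.044) with pot x at -34.5°. Valve is about (0.605,0.009), 65 mm out as given; bar is about (0.511,-0.065). The sizes agree, so I'm moving above the valve.

```bash
python3 -m jog '[[100,[-56,-39,0],0],[100,[-112,-78,0],0],[100,[-168,-118,0],0],[100,[-224,-157,0],0],[100,[-280,-196,0],0],[100,[-336,-235,0],0],[100,[-392,-274,0],0],[100,[-448,-314,0],0],[100,[-504,-353,0],0],[100,[-560,-392,0],0]]' 20
python3 -m jog '[[100,[0,0,0],0],[100,[0,0,0],0]]'
cat > w.py <<'E'
from h import *
import sys
o=r.get_obs(); c=cam("wrist"); im,D=r.snapshot("wrist"); cv2.imwrite(f"pics/{sys.argv[1]}.png",im[...,::-1])
print(o["joints"].round(3),o["tool_pos"],o["tool_rot"],"cam",-c[1].T@c[2])
P=cloud(c,D); hsv=cv2.cvtColor(im,cv2.COLOR_RGB2HSV); ok=D>0
br=ok&(hsv[...,0]>8)&(hsv[...,0]<25)&(hsv[...,1]>120)&(hsv[...,2]>60)&(np.hypot(P[...,0]-.605,P[...,1]-.009)<.03)
for a,b in((.113,.121),(.148,.166),(.1665,.17),(.183,.19)):
    s=br&(P[...,2]>a)&(P[...,2]<b)
    if s.sum(): q=P[s]; print(a,s.sum(),q.min(0).round(4),q.max(0).round(4),"px",np.argwhere(s).mean(0)[::-1])
np.savez("w_"+sys.argv[1],im=im,D=D,K=c[0],R=c[1],t=c[2])
E
python3 w.py w1
```

```text
time_s: 1.35
tool_pos: [0.5749, 0.0566, 0.2921]
tool_rot: [0.188, 0.982, 0.0, -0.0]
force: [0.5, 0.3, 0.3]
width: 0.0916
grip_force: 0.0
time_s: 1.6
tool_pos: [0.5739, 0.0585, 0.2917]
tool_rot: [0.189, 0.982, 0.0, -0.001]
force: [-0.1, 0.4, 0.9]
width: 0.0918
grip_force: 0.0
[-0.392  0.359  0.269  1.71  -0.106  1.088  1.102] [0.57385683 0.05850532 0.29169134] [ 1.88540995e-01  9.82065123e-01  6.06612198e-06 -6.22441803e-04] cam [0.50538079 0.08555079 0.38425626]
0.113 206 [ 0.5925 -0.0009  0.1178] [0.6169 0.0232 0.1209] px [228.73786408 236.03883495]
0.148 1 [0.6006 0.0097 0.1659] [0.6006 0.0097 0.1659] px [221. 257.]
0.1665 21 [0.5988 0.0093 0.1669] [0.6026 0.0168 0.1692] px [224.95238095 256.28571429]
```

View pics/w1.png

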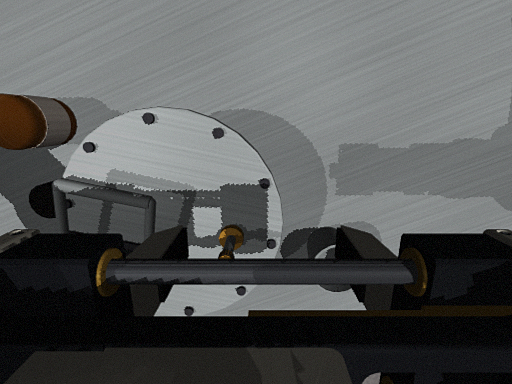

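The wrist view shows the brass foot at (236,229) and the nut and pin at about (226,257), between the fingers. The foot centre comes out at (0.605,0.0105), matching the earlier values. I'll centre over it, then lower.

```bash
python3 -m jog '[[100,[-23,-16,0],0],[100,[-46,-33,0],0],[100,[-46.6,-33,0],0],[100,[-46.6,-33,30],0],[100,[-46.6,-33,60],0],[100,[-46.6,-33,82],0],[60,[-46.6,-33,82],0],[60,[-46.6,-33,82],0],[40,[-46.6,-33,82],0],[40,[-46.6,-33,82],0]]' 6
python3 - <<'E'
from h import *
print(r.get_obs()["tool_pos"], r.get_obs()["joints"])
for n in("wrist","scene"):
    im,D=r.snapshot(n); 
    if n=="scene": im=cv2.resize(im[150:290,180:330],None,fx=4,fy=4)
    cv2.imwrite(f"pics/{n}2.png",im[...,::-1])
E
```

```text
time_s: 2.9
tool_pos: [0.6056, 0.0105, 0.211]
tool_rot: [0.188, 0.982, 0.0, 0.001]
force: [0.5, -0.1, 0.2]
width: 0.0564
grip_force: 0.0
[0.60562894 0.01053124 0.21103871] [-0.29036967  0.48371964  0.26514425  1.73658032 -0.15180466  0.94001844
  1.22735085]
```

View pics/scene2.png

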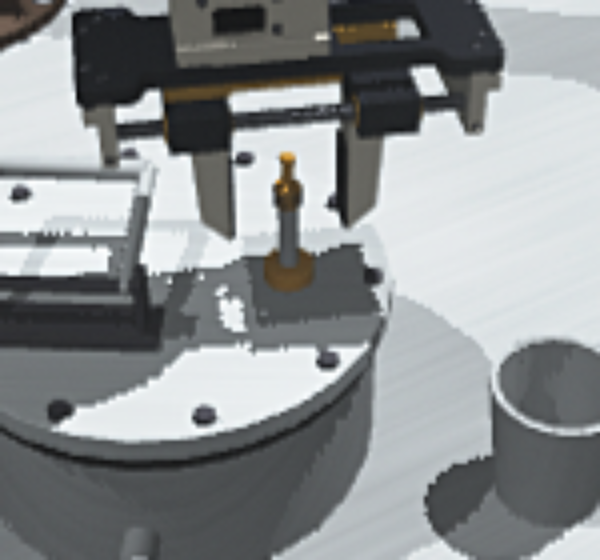

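The crop shows the nut at (288,190) centred between the open fingers, clear of everything. I'll lower 2 mm and close.

```bash
python3 -m jog '[[30,[0,0,2],0],[15,[0,0,2],0],[10,[0,0,2],0],[0,[0,0,2],0],[0,[0,0,2],0],[0,[0,0,2],0],[0,[0,0,2],0],[0,[0,0,2],0]]' 8; python3 -c "
from h import *
o=r.get_obs();print(o['tool_pos'],o['force'],o['wrist_torque'],o['width'])"
```

```text
time_s: 4.0
tool_pos: [0.6056, 0.0112, 0.2083]
tool_rot: [0.188, 0.982, 0.0, 0.0]
force: [2.8, 4.8, -1.4]
width: 0.0135
grip_force: 8.0
[0.60559745 0.01117453 0.20828332] [ 2.81032325  4.82614526 -1.39456973] [ 1.00888683 -0.53629777  0.04822757] 0.013503644646965709
```

Gripped, 13.5 mm wide. The side force says the nut sits slightly towards tool +y, so I'll shift 1 mm that way and turn with a firmer grip. Per row: 10° turns and 0.38 mm up.

```bash
python3 -m jog '[[0,[0,1,0],0],[0,[0,1,0],0],[0,[0,1,-0.2],-5],[0,[0,1,-0.6],-15]]' 20;  python3 -c "
from h import *
o=r.get_obs();print(o['joints'],o['force'],o['wrist_torque'],o['width'])"
```

```text
time_s: 4.5
tool_pos: [0.6057, 0.0113, 0.2088]
tool_rot: [0.056, 0.998, -0.0, -0.0]
force: [1.6, 3.5, -0.3]
width: 0.0127
grip_force: 20.0
[-0.24413177  0.48319823  0.19641881  1.73341009 -0.11255731  0.93600393
  1.45525103] [ 1.62353749  3.51252496 -0.26707813] [ 0.52995838 -0.30527989 -0.03404933] 0.012687802144522479
```

Unscrewing drives joint 7 upward with too little range left, so I'll release, wind back +100° and regrip.

```bash
python3 -m jog '[[30,[0,0.5,0],0],[30,[0,0.5,0],0],[30,[0,0.5,0],10],[30,[0,0.5,0],20],[30,[0,0.5,0],30],[30,[0,0.5,0],40],[30,[0,0.5,0],50],[30,[0,0.5,0],60],[30,[0,0.5,0],70],[30,[0,0.5,0],80]]' 8
python3 -m jog '[[30,[0,0,0],10],[30,[0,0,0],20],[30,[0,0,0],20],[0,[0,0,0],20],[0,[0,0,0],20],[0,[0,0,0],20],[0,[0,0,0],20],[0,[0,0,0],20]]' 8;  python3 -c "
from h import *
o=r.get_obs();print(o['joints'],o['tool_pos'],o['force'],o['wrist_torque'],o['width'])"
```

```text
time_s: 5.75
tool_pos: [0.6056, 0.0114, 0.2089]
tool_rot: [0.69, 0.724, -0.0, 0.0]
force: [0.3, 0.4, -0.4]
width: 0.0276
grip_force: 0.0
time_s: 6.75
tool_pos: [0.6058, 0.0117, 0.2089]
tool_rot: [0.802, 0.597, 0.0, 0.0]
force: [0.5, -0.3, -0.2]
width: 0.0135
grip_force: 8.0
[-0.54979859  0.54389892  0.65765502  1.75943955 -0.39270607  0.97290409
 -0.02837082] [0.60581318 0.01166324 0.2089041 ] [ 0.51212722 -0.25189458 -0.17385281] [-0.20750323  0.03470519 -0.007655  ] 0.013526149428352022
```

```bash
python3 -m jog '[[0,[0,0,0],0],[0,[0,0,-0.38],-10],[0,[0,0,-0.77],-20],[0,[0,0,-1.15],-30],[0,[0,0,-1.53],-40],[0,[0,0,-1.92],-50],[0,[0,0,-2.3],-60],[0,[0,0,-2.7],-70],[0,[0,0,-3.07],-80],[0,[0,0,-3.45],-90]]' 20;  cat > s.py <<'E'
from h import *
o=r.get_obs();print(o['joints'].round(3),o['tool_pos'],o['tool_rot'].round(3),o['force'],o['wrist_torque'],o['width'])
E
python3 s.py
```

```text
time_s: 8.0
tool_pos: [0.6055, 0.0115, 0.2123]
tool_rot: [0.143, 0.99, -0.0, -0.0]
force: [-1.7, -1.9, 0.9]
width: 0.0133
grip_force: 20.0
[-0.273  0.481  0.238  1.733 -0.135  0.944  1.302] [0.60545971 0.01149329 0.21226873] [ 0.143  0.99  -0.    -0.   ] [-1.67256643 -1.90694324  0.89983814] [-0.15534552  0.22280052 -0.03770612] 0.01330568892464341
```

```bash
python3 -m jog '[[0,[0,0,-0.38],-10],[0,[0,0,-0.77],-20],[0,[0,0,-1.15],-30],[0,[0,0,-1.53],-40]]';python3 s.py;  python3 -m jog '[[0,[0,0,-0.2],-6]]'; python3 s.py;  python3 -m jog '[[0,[0,0,-0.2],-6]]'; python3 s.py
```

```text
time_s: 8.5
tool_pos: [0.6055, 0.0113, 0.2138]
tool_rot: [-0.204, 0.979, -0.0, -0.0]
force: [-1.9, -1.9, 0.9]
width: 0.0131
grip_force: 20.0
[-0.15   0.475  0.062  1.72  -0.034  0.948  1.907] [0.60548029 0.01127337 0.21379423] [-0.204  0.979 -0.    -0.   ] [-1.9350676  -1.86426979  0.9147528 ] [-0.2151849   0.28362918 -0.04064553] 0.013143420827961551
time_s: 8.62
tool_pos: [0.6055, 0.0113, 0.214]
tool_rot: [-0.255, 0.967, -0.0, -0.0]
force: [-0.2, -0.8, 1.6]
width: 0.0127
grip_force: 20.0
[-0.132  0.475  0.036  1.718 -0.02   0.949  1.997] [0.60548235 0.0112631  0.21400701] [-0.255  0.967 -0.    -0.   ] [-0.16912125 -0.75826941  1.61043358] [-0.25034941  0.24349321 -0.03054498] 0.012722548311887422
time_s: 8.75
tool_pos: [0.6055, 0.0113, 0.2142]
tool_rot: [-0.305, 0.953, -0.0, -0.0]
force: [-1.6, -1.7, 1.3]
width: 0.0132
grip_force: 20.0
[-0.114  0.476  0.01   1.716 -0.005  0.951  2.088] [0.60550332 0.01125315 0.21422879] [-0.305  0.953 -0.    -0.   ] [-1.5726523  -1.6658951   1.30530858] [-0.25226464  0.33090339 -0.02297936] 0.013170039652915322
```

```bash
for i in 1; do python3 -m jog '[[0,[0,0,-0.2],-5],[0,[0,0,-0.2],-5]]' 30; python3 s.py;  python3 -m jog '[[0,[0,0,-0.2],-5],[0,[0,0,-0.2],-5]]'; python3 s.py;  python3 -m jog '[[0,[0,0,-0.1],-5],[0,[0,0,-0.1],-5]]'; python3 s.py; done
```

```text
time_s: 9.0
tool_pos: [0.6055, 0.0113, 0.214]
tool_rot: [-0.344, 0.939, -0.0, -0.0]
force: [0.6, -2.2, -3.2]
width: 0.0127
grip_force: 30.0
[-0.099  0.476 -0.011  1.715  0.007  0.951  2.16 ] [0.60553167 0.01130374 0.2140037 ] [-0.344  0.939 -0.    -0.   ] [ 0.60764866 -2.17478774 -3.16206216] [-0.22460619 -0.04467293  0.01331385] 0.0127375395634269
time_s: 9.25
tool_pos: [0.6055, 0.0113, 0.2142]
tool_rot: [-0.384, 0.923, -0.0, -0.0]
force: [1.0, -1.6, -3.0]
width: 0.013
grip_force: 30.0
[-0.085  0.477 -0.032  1.713  0.018  0.953  2.235] [0.60554227 0.01133836 0.2142381 ] [-0.384  0.923 -0.    -0.   ] [ 0.9775056  -1.58473304 -3.03884075] [-0.38670718 -0.0690174   0.04697373] 0.01297877719401511
time_s: 9.5
tool_pos: [0.6056, 0.0113, 0.2144]
tool_rot: [-0.423, 0.906, -0.0, -0.0]
force: [0.1, -2.8, -2.8]
width: 0.013
grip_force: 30.0
[-0.07   0.478 -0.053  1.711  0.031  0.954  2.31 ] [0.60557006 0.01126939 0.21441995] [-0.423  0.906 -0.    -0.   ] [ 0.09831322 -2.78856581 -2.77176557] [-0.48754184 -0.03884093  0.06524495] 0.01300104650339838
```

Downward force appeared and climbing stopped, which suggests the stop. I'll check with a fresh grip: release, wind back, regrip and turn again.

```bash
python3 -m jog '[[25,[0,0,0],0],[25,[0,0,0],0],[25,[0,0,0],10],[25,[0,0,0],20],[25,[0,0,0],30],[25,[0,0,0],40],[25,[0,0,0],50],[25,[0,0,0],60],[25,[0,0,0],70],[25,[0,0,0],70]]' 8
python3 s.py
python3 -m jog '[[0,[0,0,0],0],[0,[0,0,0],0],[0,[0,0,0],0],[0,[0,0,0],0],[0,[0,0,0],0]]' 25; python3 s.py
python3 -m jog '[[0,[0,0,-0.2],-5],[0,[0,0,-0.2],-5]]'; python3 s.py
python3 -m jog '[[0,[0,0,-0.2],-5],[0,[0,0,-0.2],-5]]'; python3 s.py
python3 -m jog '[[0,[0,0,-0.2],-5],[0,[0,0,-0.2],-5]]'; python3 s.py
```

```text
time_s: 10.75
tool_pos: [0.6058, 0.0125, 0.2149]
tool_rot: [0.171, 0.985, 0.0, 0.0]
force: [-0.4, -0.0, -0.5]
width: 0.023
grip_force: 0.0
[-0.284  0.479  0.251  1.73  -0.142  0.949  1.25 ] [0.6058367  0.01251489 0.21489611] [0.171 0.985 0.    0.   ] [-0.40439126 -0.02520092 -0.45914754] [ 0.01844917 -0.01429645  0.01745806] 0.023021647100795916
time_s: 11.38
tool_pos: [0.6056, 0.0115, 0.2147]
tool_rot: [0.171, 0.985, -0.0, -0.0]
force: [-1.9, -1.6, 1.5]
width: 0.0127
grip_force: 25.0
[-0.282  0.479  0.251  1.731 -0.141  0.949  1.25 ] [0.60562134 0.01147121 0.21473356] [ 0.171  0.985 -0.    -0.   ] [-1.91711203 -1.56835311  1.48878335] [-0.47417648  0.40206206  0.02869005] 0.0127428054927189
time_s: 11.62
tool_pos: [0.6053, 0.0116, 0.2147]
tool_rot: [0.128, 0.992, -0.0, -0.001]
force: [-3.2, -2.1, 1.6]
width: 0.0127
grip_force: 25.0
[-0.267  0.478  0.228  1.729 -0.128  0.95   1.325] [0.60525227 0.01158122 0.21472077] [ 0.128  0.992 -0.    -0.001] [-3.17154819 -2.07246282  1.62488473] [-0.45587986  0.7216404   0.01430518] 0.012737196008327439
time_s: 11.88
tool_pos: [0.6054, 0.0116, 0.2147]
tool_rot: [0.086, 0.996, -0.0, -0.0]
force: [-2.0, -2.8, -1.4]
width: 0.0124
grip_force: 25.0
[-0.252  0.477  0.206  1.728 -0.116  0.949  1.399] [0.60540739 0.01155079 0.21465956] [ 0.086  0.996 -0.    -0.   ] [-2.0390216  -2.84204365 -1.40928451] [-0.56388946  0.49386699 -0.00620829] 0.012352942833023283
time_s: 12.12
tool_pos: [0.6054, 0.0115, 0.2149]
tool_rot: [0.043, 0.999, -0.0, -0.001]
force: [-2.2, -2.2, -3.6]
width: 0.0129
grip_force: 25.0
[-0.236  0.476  0.184  1.726 -0.103  0.95   1.474] [0.6053945  0.01150294 0.21485359] [ 0.043  0.999 -0.    -0.001] [-2.23264698 -2.20297558 -3.63737521] [-0.59356544  0.49227226  0.04904537] 0.012946467531615994
```

```bash
python3 -m jog '[[30,[0,0,0],0],[30,[0,0,0],0],[30,[0,0,0],0],[30,[0,0,-30],0],[30,[0,0,-80],0],[0,[0,0,-80],0],[0,[0,0,-80],0],[0,[0,0,-80],0],[0,[0,0,-80],0],[0,[0,0,-80],0]]' 8
cat > n.py <<'E'
from h import *
import sys
V=np.array([.6055,.011])
for n in("scene","top"):
    c=cam(n); im,D=r.snapshot(n); 
    hsv=cv2.cvtColor(im,cv2.COLOR_RGB2HSV); K,R,t=c
    pr=lambda z:(lambda q:(q/q[2])[:2])(K@(R@np.array([*V,z])+t))
    if n=="scene":
        a=pr(.15)
        for z in(.12,.146,.156,.162,.168,.1742,.185): print(z,pr(z).round(1))
        u0=int(a[0]);
        for v in range(int(pr(.19)[1])-2,int(pr(.12)[1])):
            print(v,[int(((hsv[v,u,0]>5)&(hsv[v,u,0]<28)&(hsv[v,u,1]>90))) for u in range(u0-9,u0+10)],im[v,u0])
        b=cv2.resize(im[int(a[1])-40:int(a[1])+30,u0-40:u0+40],None,fx=7,fy=7,interpolation=0); cv2.imwrite(f"pics/{sys.argv[1]}.png",b[...,::-1])
E
python3 n.py n1; python3 s.py
```

```text
time_s: 13.38
tool_pos: [0.6056, 0.0118, 0.2948]
tool_rot: [0.041, 0.999, -0.0, -0.0]
force: [-0.3, 1.1, -0.6]
width: 0.0005
grip_force: 0.0
0.12 [251.9 214.9]
0.146 [251.7 204.7]
0.156 [251.7 200.6]
0.162 [251.7 198.2]
0.168 [251.6 195.7]
0.1742 [251.6 193.1]
0.185 [251.5 188.5]
184 [0, 0, 0, 0, 0, 0, 0, 0, 0, 0, 0, 0, 0, 0, 0, 0, 0, 0, 0] [220 227 228]
185 [0, 0, 0, 0, 0, 0, 0, 0, 0, 0, 0, 0, 0, 0, 0, 0, 0, 0, 0] [217 224 227]
186 [0, 0, 0, 0, 0, 0, 0, 0, 0, 0, 0, 0, 0, 0, 0, 0, 0, 0, 0] [222 230 233]
187 [0, 0, 0, 0, 0, 0, 0, 0, 0, 0, 0, 0, 0, 0, 0, 0, 0, 0, 0] [210 219 223]
188 [0, 0, 0, 0, 0, 0, 0, 0, 0, 1, 0, 0, 0, 0, 0, 0, 0, 0, 0] [87 71 45]
189 [0, 0, 0, 0, 0, 0, 0, 0, 1, 1, 1, 0, 0, 0, 0, 0, 0, 0, 0] [71 52 28]
190 [0, 0, 0, 0, 0, 0, 0, 0, 1, 1, 1, 0, 0, 0, 0, 0, 0, 0, 0] [87 66 37]
191 [0, 0, 0, 0, 0, 0, 0, 0, 0, 1, 1, 0, 0, 0, 0, 0, 0, 0, 0] [84 64 39]
192 [0, 0, 0, 0, 0, 0, 0, 0, 1, 1, 1, 0, 0, 0, 0, 0, 0, 0, 0] [89 70 42]
193 [0, 0, 0, 0, 0, 0, 0, 1, 1, 1, 1, 1, 1, 0, 0, 0, 0, 0, 0] [93 74 49]
194 [0, 0, 0, 0, 0, 0, 0, 1, 1, 1, 1, 1, 1, 0, 0, 0, 0, 0, 0] [90 71 48]
195 
[... 899 characters left out ...]
, 0, 0, 0, 0, 0, 0, 0, 0, 0, 0, 0, 0] [85 88 91]
208 [0, 0, 0, 0, 0, 0, 0, 0, 0, 0, 0, 0, 0, 0, 0, 0, 0, 0, 0] [85 89 91]
209 [0, 0, 0, 0, 0, 0, 0, 0, 0, 0, 0, 0, 0, 0, 0, 0, 0, 0, 0] [86 89 91]
210 [0, 0, 0, 0, 0, 0, 0, 0, 0, 0, 0, 0, 0, 0, 0, 0, 0, 0, 0] [86 89 91]
211 [0, 0, 0, 0, 0, 0, 0, 0, 0, 0, 0, 0, 0, 0, 0, 0, 0, 0, 0] [87 91 92]
212 [0, 0, 0, 0, 0, 0, 0, 0, 0, 0, 0, 0, 1, 1, 0, 0, 0, 0, 0] [87 91 93]
213 [0, 0, 0, 0, 0, 1, 1, 1, 0, 0, 0, 0, 1, 1, 1, 0, 0, 0, 0] [89 93 96]
[-0.249  0.401  0.2    1.63  -0.086  1.119  1.462] [0.60570546 0.01179264 0.29503424] [ 0.041  0.999 -0.    -0.   ] [ 0.12657753 -0.2083483  -0.2769899 ] [-0.00736856  0.06424446  0.00268544] 0.0003270736793964924
```

View pics/n1.png

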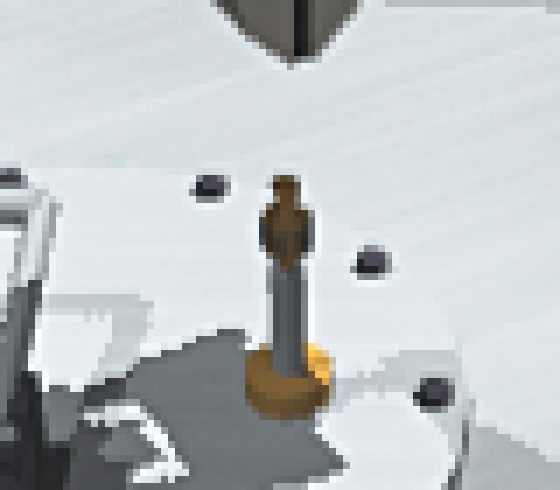

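The fingers stand clear above. The pin head is at (286,180) in the crop and the nut spans rows 195–265, so it has climbed. I'll compare edge rows with the first scene picture.

```bash
python3 - <<'E'
from h import *
a=np.load("scene.npz")["im"]; b,_=r.snapshot("scene")
for v in range(186,208): print(v,a[v,249:255].astype(int)[:,0]-a[v,249:255].astype(int)[:,2],b[v,249:255].astype(int)[:,0]-b[v,249:255].astype(int)[:,2], a[v,251],b[v,251])
E
```

```text
186 [-13 -14 -18 -15 -13 -11] [-11 -10 -12 -11 -10  -8] [196 206 214] [221 229 233]
187 [-15   0   2   2 -10 -14] [-11  -9 -13 -10 -10  -9] [207 206 205] [211 219 224]
188 [ -9  99 139 126  41 -19] [-12  28  42  32   3 -11] [229 181  90] [87 70 45]
189 [ -2 144 155 158 108 -22] [ -9  45  44  46  19 -14] [219 161  64] [73 53 29]
190 [-21  40  72  68  18 -19] [-18  35  50  49  14 -14] [110  79  38] [87 66 37]
191 [-16  21  40  33  15 -19] [-13  22  46  42  11 -15] [67 50 27] [84 65 38]
192 [-17  24  44  35  19 -17] [23 36 47 43 23  1] [69 50 25] [89 70 42]
193 [-19  34  48  34  17 -20] [41 32 44 41 33 36] [78 57 30] [92 73 48]
194 [15 76 42 32 27 -8] [36 37 42 39 40 31] [77 59 35] [90 72 48]
195 [169  89  35  36 105  91] [26 39 38 39 38 19] [75 58 40] [87 70 49]
196 [ 59  48  89  87 131 128] [17 23 25 27 12  7] [146 109  57] [75 65 50]
197 [ 60  80 155 155 144 109] [23 14 15 30 17 -1] [240 183  85] [65 59 50]
198 [33 69 70 91 11 16] [33 16 16 31 28  3] [124  96  54] [65 58 49]
199 [14 14 25 19  8 12] [17 16 22 37 23 -6] [69 58 44] [66 57 44]
200 [ 7 19 26 24 13 15] [-14   2  38  43   7 -16] [69 58 43] [77 61 39]
201 [ 6 21 19 30 18  9] [-11  -5  26  12  -5 -13] [61 53 42] [89 79 63]
202 [ 1 16 18 21 20 -1] [ -8  -7 -10  -8  -6 -11] [65 58 47] [ 94 100 104]
203 [-8 -6  0 -8 -6 -9] [-8 -6 -5 -5 -3 -8] [69 70 69] [86 89 91]
204 [-8 -6 -6 -6 -5 -8] [-9 -7 -5 -5 -4 -9] [71 74 77] [87 89 92]
205 [-11  -5  -4  -3  -5  -7] [-12  -5  -5  -4  -4  -9] [77 79 81] [86 89 91]
206 [-10  -4  -4  -3  -5  -8] [-12  -6  -5  -3  -3  -9] [76 79 80] [86 88 91]
207 [-10  -4  -5  -3  -6  -8] [-13  -3  -6  -5  -5  -9] [76 80 81] [86 89 92]
```

The nut's top and bottom edges both rose about 2.35 px, or 5.8 mm, which fits the full 5.6–6.2 mm climb. So it is at its stop. Next I'll press the pin with shut fingers.

```bash
python3 -m jog '[[0,[0,0.5,20],0],[0,[0,0.5,38],0],[0,[0,0.5,42],0],[0,[0,0.5,44],0]]' 8; python3 s.py; python3 -m jog '[[0,[0,0,1],0],[0,[0,0,2],0]]'; python3 -m jog '[[0,[0,0,1],0],[0,[0,0,2],0]]';python3 s.py
```

```text
time_s: 14.02
tool_pos: [0.606, 0.0123, 0.2516]
tool_rot: [0.041, 0.999, 0.0, 0.0]
force: [-0.5, 1.4, -0.1]
width: 0.0003
grip_force: 0.0
[-0.243  0.439  0.192  1.685 -0.095  1.026  1.469] [0.60599236 0.01231645 0.25157935] [0.041 0.999 0.    0.   ] [-0.45267716  1.35075395 -0.05950617] [0.03775456 0.03385724 0.03349998] 0.0002520289204416135
time_s: 14.28
tool_pos: [0.6062, 0.0123, 0.2502]
tool_rot: [0.041, 0.999, 0.0, 0.001]
force: [-1.3, -0.8, 4.1]
width: 0.0008
grip_force: 2.0
time_s: 14.52
tool_pos: [0.6062, 0.0123, 0.2478]
tool_rot: [0.041, 0.999, 0.0, 0.001]
force: [0.6, -0.5, 5.1]
width: 0.0003
grip_force: 2.6
[-0.243  0.443  0.191  1.69  -0.096  1.017  1.47 ] [0.60615793 0.01228848 0.24782639] [0.041 0.999 0.    0.001] [ 0.57882698 -0.46074658  5.09987517] [-0.00981345  0.08292706  0.03485624] 0.00030793859327394766
```

Contact is at TCP z of about 0.251 with the spring force as stated. I'll press on to the bottom.

```bash
python3 -m jog '[[0,[0,0,1],0],[0,[0,0,2],0]]' 20; python3 -m jog '[[0,[0,0,0.7],0],[0,[0,0,0.7],0]]'; python3 -m jog '[[0,[0,0,0.7],0],[0,[0,0,0.7],0]]'; python3 s.py
```

```text
time_s: 14.78
tool_pos: [0.6063, 0.0123, 0.2461]
tool_rot: [0.041, 0.999, 0.0, 0.001]
force: [-2.6, -0.2, 14.2]
width: 0.0005
grip_force: 6.9
time_s: 15.02
tool_pos: [0.6063, 0.0123, 0.246]
tool_rot: [0.041, 0.999, 0.0, 0.001]
force: [-3.8, 0.5, 13.9]
width: 0.0002
grip_force: 7.0
time_s: 15.28
tool_pos: [0.6063, 0.0123, 0.2459]
tool_rot: [0.041, 0.999, 0.0, 0.001]
force: [-4.9, 0.1, 18.3]
width: 0.0001
grip_force: 9.6
[-0.242  0.444  0.191  1.692 -0.097  1.012  1.47 ] [0.60633518 0.01229119 0.24590869] [0.041 0.999 0.    0.001] [-4.86395126  0.10019023 18.27732531] [-0.03022904  1.15209789  0.01792811] 9.067412663159627e-05
```

It has bottomed: 18 N with no further travel. I'll hold about another second, then rise straight up.

```bash
python3 -m jog '[[0,[0,0,0],0],[0,[0,0,0],0],[0,[0,0,0],0],[0,[0,0,0],0],[0,[0,0,0],0],[0,[0,0,0],0],[0,[0,0,-3],0],[0,[0,0,-8],0],[0,[0,0,-25],0],[0,[0,0,-60],0]]'; python3 s.py; python3 n.py n2 | grep -E '^(18[5-9]|19[0-5]|20[0-3]) '; python3 - <<'E'
from h import *
o=r.get_obs(); x=cv2.Rodrigues(np.zeros(3))
from scipy.spatial.transform import Rotation as Ro
R=Ro.from_quat(o["tool_rot"]).as_matrix(); p=o["tool_pos"]
f=np.load("top.npz");
C=np.array([.6055,.0112]); 
for yaw in(-34.5,):
    a=np.deg2rad(yaw); px=np.array([np.cos(a),np.sin(a)]); py=np.array([-px[1],px[0]])
    C=np.array([.6055,.0112])-.065*py; bar=C-.035*px-.05*py
    print("C",C,"bar",bar,"hinge",C+.045*px-.05*py,px,py)
    d=np.array([*bar,p[2]])-p; print("tool shift",R.T@d*1000); 
    cur=np.degrees(np.arctan2(R[1,1],R[0,1])); print("tool y yaw",cur,"need",yaw,"roll",cur-yaw)
E
```

```text
time_s: 16.52
tool_pos: [0.6049, 0.0123, 0.3037]
tool_rot: [0.041, 0.999, -0.0, -0.002]
force: [0.3, -0.1, 0.8]
width: 0.001
grip_force: 0.0
[-0.251  0.395  0.201  1.618 -0.085  1.141  1.459] [0.60489805 0.01233677 0.3036635 ] [ 0.041  0.999 -0.    -0.002] [ 0.28178107 -0.10297153  0.76847714] [ 0.01652989 -0.04071544  0.01891168] 0.0009665028063888478
185 [0, 0, 0, 0, 0, 0, 0, 0, 0, 0, 0, 0, 0, 0, 0, 0, 0, 0, 0] [217 224 226]
186 [0, 0, 0, 0, 0, 0, 0, 0, 0, 0, 0, 0, 0, 0, 0, 0, 0, 0, 0] [220 228 233]
187 [0, 0, 0, 0, 0, 0, 0, 0, 0, 0, 0, 0, 0, 0, 0, 0, 0, 0, 0] [210 218 223]
188 [0, 0, 0, 0, 0, 0, 0, 0, 0, 1, 0, 0, 0, 0, 0, 0, 0, 0, 0] [87 71 44]
189 [0, 0, 0, 0, 0, 0, 0, 0, 1, 1, 1, 0, 0, 0, 0, 0, 0, 0, 0] [71 52 29]
190 [0, 0, 0, 0, 0, 0, 0, 0, 1, 1, 1, 0, 0, 0, 0, 0, 0, 0, 0] [87 67 39]
191 [0, 0, 0, 0, 0, 0, 0, 0, 0, 1, 1, 0, 0, 0, 0, 0, 0, 0, 0] [84 64 39]
192 [0, 0, 0, 0, 0, 0, 0, 0, 1, 1, 1, 0, 0, 0, 0, 0, 0, 0, 0] [88 69 43]
193 [0, 0, 0, 0, 0, 0, 0, 1, 1, 1, 1, 1, 1, 0, 0, 0, 0, 0, 0] [92 73 47]
194 [0, 0, 0, 0, 0, 0, 0, 1, 1, 1, 1, 1, 1, 0, 0, 0, 0, 0, 0] [87 70 48]
195 [0, 0, 0, 0, 0, 0, 0, 1, 1, 1, 1, 1, 0, 0, 0, 0, 0, 0, 0] [86 70 50]
200 [0, 0, 0, 0, 0, 0, 0, 0, 0, 1, 1, 0, 0, 0, 0, 0, 0, 0, 0] [77 61 39]
201 [0, 0, 0, 0, 0, 0, 0, 0, 0, 0, 0, 0, 0, 0, 0, 0, 0, 0, 0] [88 78 63]
202 [0, 0, 0, 0, 0, 0, 0, 0, 0, 0, 0, 0, 0, 0, 0, 0, 0, 0, 0] [ 94 100 104]
203 [0, 0, 0, 0, 0, 0, 0, 0, 0, 0, 0, 0, 0, 0, 0, 0, 0, 0, 0] [85 89 90]
C [ 0.56868359 -0.0423682 ] bar [ 0.51151887 -0.06375029] hinge [ 0.57744896 -0.10906279] [ 0.82412619 -0.56640624] [0.56640624 0.82412619]
tool shift [ 89.23431649 -83.62835527  -0.61083709]
tool y yaw 85.28543379906259 need -34.5 roll 119.78543379906259
```

The pin sprang back and the nut has not moved. Next, over the bail bar.

```bash
python3 -m jog '[[10,[20,-20,0],10],[55,[45,-42,0],20],[55,[70,-65,0],30],[55,[89,-84,0],40],[55,[89,-84,0],50],[55,[89,-84,0],60],[55,[89,-84,0],70],[55,[89,-84,0],80],[55,[89,-84,0],90],[55,[89,-84,0],100]]' 15
python3 -m jog '[[55,[0,0,0],10],[55,[0,0,0],20],[55,[0,0,0],20],[55,[0,0,0],20]]'; python3 s.py
python3 - <<'E'
from h import *
c=cam("wrist"); im,D=r.snapshot("wrist"); cv2.imwrite("pics/w3.png",im[...,::-1]); P=cloud(c,D)
px=np.array([.824,-.566]); py=np.array([.566,.824]); B=np.array([.5115,-.0638])
d=P[...,:2]-B; a=d@px; b=d@py
m=(D>0)&(P[...,2]>.134)&(P[...,2]<.15)&(abs(b)<.06)&(abs(a)<.11)
q=P[m]; print(m.sum()); k=cv2.minAreaRect(q[:,:2].astype(np.float32)); print(k,cv2.boxPoints(k).round(4).tolist())
s=m&(abs(b)<.025)&(abs(a)<.025); print("bar",s.sum(),P[s].mean(0),P[s].max(0),"along px",a[s].min(),a[s].max())
K,R,t=c
q=K@(R@np.array([*B,.138])+t); print(q[:2]/q[2])
E
```

```text
time_s: 17.88
tool_pos: [0.51, -0.064, 0.304]
tool_rot: [0.794, 0.609, -0.0, -0.0]
force: [-0.8, 0.8, 0.7]
width: 0.0505
grip_force: 0.0
time_s: 18.38
tool_pos: [0.5101, -0.064, 0.3039]
tool_rot: [0.885, 0.466, -0.0, -0.0]
force: [-0.3, 0.1, 0.1]
width: 0.0505
grip_force: 0.0
[-0.476  0.263  0.627  1.86  -0.175  1.073 -0.383] [ 0.51010584 -0.06398167  0.30392679] [ 0.885  0.466 -0.    -0.   ] [-0.29070967  0.07810631  0.08868949] [-0.10422707  0.12305569 -0.06570496] 0.05052375042910666
1603
((0.5537875294685364, -0.08924506604671478), (0.09420102834701538, 0.07902143150568008), 55.94804763793945) [[0.49470001459121704, -0.10610000044107437], [0.5601000189781189, -0.15039999783039093], [0.6129000186920166, -0.0723000019788742], [0.5473999977111816, -0.02810000069439411]]<stdin>:7: RuntimeWarning: Mean of empty slice.
  ret = um.true_divide(
Traceback (most recent call last):
ValueError: zero-size array to reduction operation maximum which has no identity
```

View pics/w3.png

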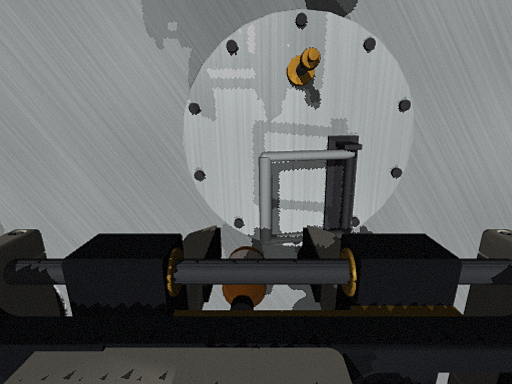

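The wrist view shows the bail with its bar along column 265, rows 155–242, and the fingers straddling that column. I'll cast those pixels onto the bar's height.

```bash
python3 - <<'E'
from h import *
c=cam("wrist"); px=np.array([.824,-.566]); py=np.array([.566,.824]); p=r.get_obs()["tool_pos"][:2]
for uv in((265,155),(265,198),(265,242),(357,155),(313,153)):
    q=plane(c,*uv,.141); print(uv,q.round(4),"from TCP in pot x,y mm",((q[:2]-p)@px*1000).round(1),((q[:2]-p)@py*1000).round(1))
K,R,t=c
for z,xy in((.144,(.5115,-.0638)),):
    q=K@(R@np.array([*xy,z])+t); print(q[:2]/q[2])
E
```

```text
(265, 155) [ 0.536  -0.0326  0.141 ] from TCP in pot x,y mm 3.5 40.6
(265, 198) [ 0.5128 -0.0666  0.141 ] from TCP in pot x,y mm 3.6 -0.6
(265, 242) [ 0.4868 -0.1046  0.141 ] from TCP in pot x,y mm 3.8 -46.6
(357, 155) [ 0.6056 -0.0805  0.141 ] from TCP in pot x,y mm 88.0 40.5
(313, 153) [ 0.5733 -0.056   0.141 ] from TCP in pot x,y mm 47.5 42.4
[262.23632134 197.3365441 ]
```

```bash
python3 -m jog '[[55,[-1,3,30],0],[55,[-1,3,70],0],[55,[-1,3,105],0],[55,[-1,3,118],0],[55,[-1,3,118],0],[55,[-1,3,118],0]]' 15; python3 s.py; python3 -m jog '[[30,[0,0,0],0],[0,[0,0,0],0],[0,[0,0,0],0],[0,[0,0,0],0],[0,[0,0,0],0],[0,[0,0,0],0],[0,[0,0,0],0]]'; python3 s.py
```

```text
time_s: 19.18
tool_pos: [0.5129, -0.0668, 0.1871]
tool_rot: [0.886, 0.464, 0.001, 0.0]
force: [0.2, 0.3, 0.4]
width: 0.0501
grip_force: 0.0
[-0.395  0.415  0.564  1.995 -0.302  0.811 -0.265] [ 0.51289903 -0.06682576  0.1871187 ] [0.886 0.464 0.001 0.   ] [0.23054013 0.33211022 0.3885193 ] [-0.16954178  0.08936758  0.00779265] 0.05006710290231851
time_s: 20.05
tool_pos: [0.5125, -0.0669, 0.186]
tool_rot: [0.886, 0.464, 0.0, 0.0]
force: [2.7, -1.5, -0.5]
width: 0.0114
grip_force: 15.0
[-0.395  0.417  0.564  1.996 -0.303  0.81  -0.265] [ 0.51248905 -0.06687001  0.18602728] [0.886 0.464 0.    0.   ] [ 2.67322641 -1.49371198 -0.50646293] [-0.43146551 -0.44748195  0.13413498] 0.011392756395259674
```

The bar is gripped at 11.4 mm. Now swing it round the 80 mm arc.

```bash
python3 -m jog '[[0,[0,1.2,-13.9],0],[0,[0,4.8,-27.4],0],[0,[0,10.7,-40],0],[0,[0,18.7,-51.4],0],[0,[0,28.6,-61.3],0]]' 20; python3 s.py
```

```text
time_s: 20.68
tool_pos: [0.5372, -0.0851, 0.2463]
tool_rot: [0.886, 0.463, 0.0, 0.003]
force: [15.5, -9.8, -30.4]
width: 0.0117
grip_force: 20.0
[-0.392  0.381  0.603  1.87  -0.254  0.965 -0.284] [ 0.53716743 -0.085128    0.24631227] [0.886 0.463 0.    0.003] [ 15.53180732  -9.82475338 -30.39331902] [-1.92439984 -2.91721773  0.03390855] 0.011690161008531194
```

```bash
python3 -m jog '[[0,[0,1.3,1.5],0],[0,[0,1.3,1.5],0]]'; python3 s.py;  python3 -m jog '[[0,[0,11,-7.7],0],[0,[0,11,-7.7],0]]'; python3 s.py
```

```text
time_s: 20.92
tool_pos: [0.5366, -0.0848, 0.2456]
tool_rot: [0.886, 0.464, -0.0, 0.001]
force: [3.0, -6.2, -4.1]
width: 0.0113
grip_force: 20.0
[-0.389  0.382  0.602  1.87  -0.257  0.967 -0.281] [ 0.53664112 -0.08480823  0.24555845] [ 0.886  0.464 -0.     0.001] [ 2.97423717 -6.16249611 -4.06067973] [-1.52745746 -0.67840675  0.13966111] 0.011258824828333782
time_s: 21.18
tool_pos: [0.5458, -0.0908, 0.2534]
tool_rot: [0.886, 0.464, -0.001, 0.0]
force: [2.1, -4.1, -6.3]
width: 0.0114
grip_force: 20.0
[-0.376  0.39   0.604  1.836 -0.259  0.995 -0.271] [ 0.54577815 -0.09082474  0.25341088] [ 0.886  0.464 -0.001  0.   ] [ 2.09784358 -4.07609067 -6.28475671] [-1.09092668 -0.18430859  0.11325709] 0.011387627596697689
```

```bash
python3 -m jog '[[0,[0,6,-3.2],0],[0,[0,12.3,-5.8],0],[0,[0,19,-7.8],0],[0,[0,25.5,-9.3],0]]'; python3 s.py;  python3 -m jog '[[0,[0,6.7,-0.9],0],[0,[0,13.5,-1.2],0],[0,[0,20.3,-0.9],0],[0,[0,27,0],0],[0,[0,27,0],0]]'; python3 s.py
```

```text
time_s: 21.68
tool_pos: [0.5663, -0.1045, 0.2636]
tool_rot: [0.886, 0.464, -0.0, -0.001]
force: [-7.1, -1.6, 4.3]
width: 0.0114
grip_force: 20.0
[-0.341  0.418  0.603  1.768 -0.272  1.041 -0.244] [ 0.56631679 -0.10454611  0.26358064] [ 0.886  0.464 -0.    -0.001] [-7.09856951 -1.55420507  4.2734426 ] [-0.18404278  1.79713125  0.10103402] 0.011440244661134701
time_s: 22.3
tool_pos: [0.5898, -0.1201, 0.2636]
tool_rot: [0.886, 0.464, 0.001, 0.0]
force: [-0.7, -1.1, 3.4]
width: 0.0113
grip_force: 20.0
[-0.3    0.461  0.598  1.706 -0.291  1.063 -0.214] [ 0.58984581 -0.12012597  0.26359204] [0.886 0.464 0.001 0.   ] [-0.74508304 -1.12526162  3.44566459] [-0.3813651   0.38908955  0.09955168] 0.011314803830414975
```

The bar has travelled 94 mm forward and 78 mm up, about 100°. Release, rise and check.

```bash
python3 -m jog '[[30,[0,0,0],0],[45,[0,0,0],0],[45,[0,0,0],0],[45,[0,0,-25],0],[45,[0,0,-70],0],[45,[0,0,-110],0],[45,[0,0,-110],0],[45,[0,0,-110],0]]'; python3 s.py; python3 - <<'E'
from h import *
px=np.array([.824,-.566]); py=np.array([.566,.824]); H=np.array([.577,-.110])
c=cam("scene"); im,D=r.snapshot("scene"); P=cloud(c,D); d=P[...,:2]-H; a=d@px;b=d@py
m=(D>0)&(abs(b)<.045)&(abs(a)<.06)&(P[...,2]>.2)&(P[...,2]<.24); q=P[m]; print(m.sum(),"bar z",np.percentile(q[:,2],[5,95]),"a",np.median(a[m])) 
cv2.imwrite("pics/end.png",cv2.resize(im[120:310,90:360],None,fx=2.5,fy=2.5)[...,::-1])
E
```

```text
time_s: 23.3
tool_pos: [0.5887, -0.1195, 0.3721]
tool_rot: [0.886, 0.464, -0.0, -0.0]
force: [-0.6, -0.2, -0.2]
width: 0.0412
grip_force: 0.0
[-0.332  0.375  0.638  1.55  -0.23   1.293 -0.269] [ 0.58867859 -0.11946247  0.37208519] [ 0.886  0.464 -0.    -0.   ] [-0.57238586 -0.19964402 -0.24694351] [-0.10330924  0.08335497  0.04102697] 0.04123646135743492
365 bar z [0.20492648 0.22276937] a 0.021065310425664018
```

View pics/end.png

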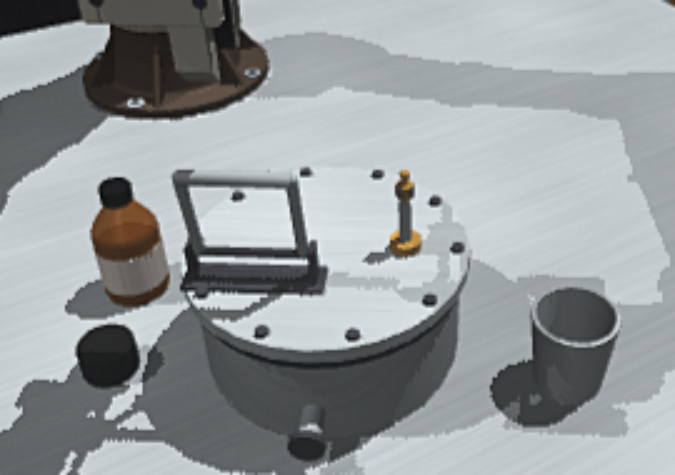

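The final view shows the bail standing up, with its bar at (240,180) about 14–20 mm past the hinge and 80 mm above it. The nut is up, the pin is out, the bystanders have not moved, and the gripper is clear. I'm handing in.

```bash
python3 -c "
from bench import r
print(r.close_job())"
```

```text
the job is handed in; nothing more can be done
None
```

I handed the job in at about 23 s: nut unscrewed to its stop, pin pressed fully down for over a second and sprung back, then bail left about 10° past upright, with the bottle, cup and bung not touched; no verdict was returned.

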